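# Pull down the rig's hatch with the hook pole

## Robot

A 6-joint arm with a two-finger parallel gripper is mounted at the origin on the work surface. World frame = base frame: x ahead of the robot, y to its left, z up, the work surface at z = 0. Lengths are in m, angles in rad, forces in N, time in s.
With the tool pointing down it reaches from about 0.3 to 0.75 m from the base axis. Payload 8.5 kg.
Tool frame: the origin (TCP) lies at the very end of the fingers, on their centre line; the grasp point (between the pads) lies 19 mm behind it (env.grasp_offset is the distance from the TCP to the grasp point, in m); z points along the fingers, y is the direction in which the jaws open and shut (so a half turn about z gives the same grasp; the last joint's range is limited). The gripper opens to 88 mm and grips with 3 to 60 N. Pads are 18 mm wide; open, the fingers measure 123 mm over their backs; the gripper's body (75 mm by 187 mm) begins 45 mm behind the grasp point.
Start: joints at [-1.371, 0.381, 1.297, -0, 1.464, -0.215], TCP at [0.222, -0.503, 0.239] pointing down, gripper open.
Joint ranges: [-3.11, 3.11], [-0.89, 2.33], [0.22, 2.48], [-1.42, 4.56], [0.17, 2.85], [-2.88, 2.88]. Speed limits (rad/s): [2.39, 2.39, 3.14, 3.14, 3.14, 3.14].

## Interface

Orientations are given as a unit quaternion [x, y, z, w].
In Python, from workcell import env, solver, optics gives the robot as it stands. Calls block until the motion is done:
- env.move_pose(position, orientation): joint-space move of the TCP to a pose.
- env.move_l(position, velocity=0.15, orientation=None, max_force=None): straight line of the TCP; orientation=None keeps the orientation; velocity is the mean speed in m/s. With max_force (N) it stops when the force on the tool has changed by that much, and returns True; else False.
- env.move_joints(angles): joint-space move.
- env.grip(opening, newtons=None): opening from 0.0 (shut) to 1.0 (fully open); newtons is the grip in N (None keeps the last); returns when the fingers have stopped.
- env.sleep(seconds).
- solver.ik(position, orientation): joint angles nearest the present ones, or None.
- env.read_state(): the state.
- optics.get_image(name): name is "scene" or "side" or "wrist"; returns a dict with "frame" (384x512x3 uint8, blue, green, red), "z_map" (384x512 float32, m along the optical axis (not along the pixel's ray), 0 where there is no reading), "intrinsics" (3x3 intrinsics, pixels), "dist" ([k1, k2, p1, p2, k3] as OpenCV has them; the pictures are not rectified), "world_to_cam" (4x4, takes a point from world to camera coordinates); the wrist camera has in their place "mount" (4x4, takes a point from camera to tool coordinates, whose origin is the TCP and whose axes are the flange's). Camera axes: x right, y up, looking along -z (the intrinsics and any distortion apply to the point x, -y, -z); pixel columns grow to the right and rows downward; lengths in m; the calibration is good to about 2 mm. A picture is of the moment at which its call begins: read the wrist's pose just before it.
A pose or a line that the arm cannot do raises env.PlanningError and nothing moves.
- env.finish_job(): hands the job in, once; it reports no verdict.
The state is a dict: "time_s": time; "joint_positions": joint angles; "dq": joint speeds; "effort": joint torques, N m; "tcp_pos": TCP position; "eef_rot": TCP orientation; "force": force on the tool from outside, world axes, zero at the start; "wrist_torque": the same for the moment, N m; "finger_gap": opening from 0.0 (shut) to 1.0 (fully open).
Only numpy, scipy, OpenCV 4.12 (cv2) and the standard library are available. Lean on these libraries where they do the work, as an engineer would, in place of code of your own. Each camera call takes 0.05 s, during which the arm holds its last target.

## Task

Take the hook pole from its wooden rest, find the steel eye clamped somewhere along its slot on the raised bin's hatch, slide the pole's bent tip well into it sideways, and with it draw the hatch slowly down until it is fully open against its stop. Then slip the hook out and lay the pole back in its rest. Work gently (never near 20 N on the hatch or bin), keep the gripper off them, and leave everything else on the table alone.

Things in the scene. Friction and masses are not known exactly. Their poses are not given: they have to be found in the camera images.
- pole: Hook pole. Wooden handle 190 long, 20 wide (y), 24 high (z) mm, from x = -105 to +85. Origin on its axis near the centre of mass: grip here, across y. A 10 mm steel rod goes on along +x to x = 165, then bends square to +y as an 8 mm thick round-ended tip. 0.16 to 0.28 kg.
- hook_tip (a point): End of the pole's bent tip, at (165, 27, 0) mm in the pole's frame; axes are the pole's.
- rest: Wooden rest, fixed; origin under its centre on the table, x along the pole. Forks at x = +65 and -65 mm, 12 mm thick; seat 50 mm above the table between cheeks 44 mm apart that rise to 77 mm. The pole lies in it with its origin 62 mm above the rest's (within a few mm) and turned like it.
- housing: The raised bin, fixed: plywood foot 260 x 340 mm, four aluminium posts, grey sheet-metal bin from 172 to 338 mm height, white caps on top to 390 mm. Origin under the foot's centre, x from its front into the bin, y along its front. The front, with the hatch, faces -x (roughly the world's -y).
- hinge (a point): Middle of the hatch's hinge line at the bin's lower front edge, at (-110, 0, 180) mm in the housing's frame; axes are the housing's; the hinge line runs along y.
- hatch (a joint): Hatch angle (rad): 0 upright and closed, grows as its top comes out (housing -x) and down; starts at 0 to 0.25. Grey flap 8 mm thick, 316 wide, reaching 148 mm from the hinge, 0.28 to 0.42 kg. Stiff hinge (0.45 N m friction): stays where left, takes up to 6 N at the eye. A hard stop near 1.4 rad is felt as a rise in force.
- slot (a point): Point in front of the slot's lower end, 34 mm before (-x) and 80 mm above the hinge when closed. The eye (ring of 7 mm wire, clear hole 13 mm, axis y) is clamped with its centre 4 to 36 mm from here along z, not tracked: find it by feel or sight. Axes are the hatch's, z from hinge to free edge. The tip enters towards +y, turns freely; fully in, its end is 18 mm past the ring's middle plane.
- spare_cap: Bystander: white plastic cap, 80 mm across, 62 mm high, standing on the table. Origin under its centre.
- motor: Bystander: small steel motor standing on end, 36 mm across, 88 mm high. Origin under its centre.
- driver: Bystander: black-handled screwdriver lying on the table.
- parts_tray: Bystander: grey open tray, 140 x 100 x 35 mm.
- paper_roll: Bystander: paper roll standing on end, 100 mm across and 100 mm high. Origin under its centre.
- spanner: Bystander: steel spanner lying on the table.
- mug: Bystander: white mug, 80 mm across and 90 mm high. Origin under its centre.
Not all that is in view belongs to the job. Leave any green look-alike of the rest alone.

How it is judged:
By the outcome, as a careful person would: the job done as asked, in the order asked, and still so for the second after the job is handed in, with the robot touching nothing.
It also fails if it takes over 72 s, if anything falls off the work surface, if the arm or the gripper's body presses on something with over 40 N, if the wrist force passes 120 N, or if a joint passes its speed limit or range.

## Working session

There is one attempt and no reset: what is moved stays moved. The work goes in short steps, each a Python script; the robot and the scene stay as the last script left them, time stands still between calls to the robot, and variables do not carry over. Pictures are saved under pics/ and viewed, and the job is handed in when it is done.

```bash
ls; mkdir -p pics
cat > h.py <<'E'
import numpy as np, cv2
from workcell import env, solver, optics
from scipy.spatial.transform import Rotation as R
def snap(n,fn):
    s=env.read_state(); d=optics.get_image(n); cv2.imwrite('pics/%s.png'%fn,d['frame'])
    d['tcp']=np.array(s['tcp_pos']); d['rot']=np.array(s['eef_rot']); np.save('pics/%s.npy'%fn,d,allow_pickle=True); return d
def load(fn): return np.load('pics/%s.npy'%fn,allow_pickle=True).item()
def c2w(d):
    if 'world_to_cam' in d and d['world_to_cam'] is not None: return np.linalg.inv(d['world_to_cam'])
    T=np.eye(4);T[:3,:3]=R.from_quat(d['rot']).as_matrix();T[:3,3]=d['tcp'];return T@d['mount']
def ray(d,u,v):
    p=cv2.undistortPoints(np.array([[[u,v]]],float),np.array(d['intrinsics']),np.array(d['dist']))[0,0]
    T=c2w(d); return T[:3,3],T[:3,:3]@np.array([p[0],-p[1],-1.])
def pt(d,u,v,z=None,r=1):
    o,k=ray(d,u,v)
    if z is not None: return o+k*(z-o[2])/k[2]
    q=d['z_map'][int(v)-r:int(v)+r+1,int(u)-r:int(u)+r+1];q=q[q>0]
    return o+k*np.median(q)
def cloud(d):
    z=d['z_map'];h,w=z.shape;u,v=np.meshgrid(np.arange(w),np.arange(h))
    p=cv2.undistortPoints(np.stack([u,v],-1).reshape(-1,1,2).astype(float),np.array(d['intrinsics']),np.array(d['dist']))[:,0]
    T=c2w(d);zz=z.ravel()[:,None]
    P=np.c_[p[:,0],-p[:,1],-np.ones(len(p))]*zz@T[:3,:3].T+T[:3,3]
    P[z.ravel()==0]=np.nan
    return P.reshape(h,w,3)
def proj(d,P):
    T=np.linalg.inv(c2w(d));q=T[:3,:3]@np.array(P)+T[:3,3]
    q=np.array([q[0],-q[1],-q[2]]);return cv2.projectPoints(q[None],np.zeros(3),np.zeros(3),np.array(d['intrinsics']),np.array(d['dist']))[0][0,0]
def crop(fn,x0,y0,x1,y1,s,out):
    im=cv2.imread('pics/%s.png'%fn)[y0:y1,x0:x1];cv2.imwrite('pics/%s.png'%out,cv2.resize(im,None,fx=s,fy=s,interpolation=cv2.INTER_CUBIC))
E
python3 - <<'E'
from h import *
for n in ['scene','side','wrist']:
    d=snap(n,n+'0');print(n,c2w(d).round(3).tolist())
E
```

```text
pics
scene [[0.417, -0.626, 0.659, 1.304], [0.909, 0.29, -0.299, -0.391], [-0.004, 0.723, 0.69, 0.959], [0.0, 0.0, 0.0, 1.0]]
side [[0.749, 0.503, -0.432, -0.077], [-0.663, 0.572, -0.483, -0.708], [0.004, 0.648, 0.761, 1.218], [0.0, 0.0, 0.0, 1.0]]
wrist [[0.403, 0.867, 0.293, 0.298], [-0.915, 0.383, 0.127, -0.471], [-0.002, -0.319, 0.948, 0.385], [0.0, 0.0, 0.0, 1.0]]
```

View pics/scene0.png

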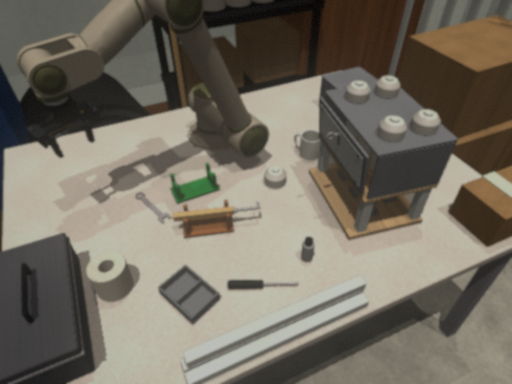

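View pics/side0.png

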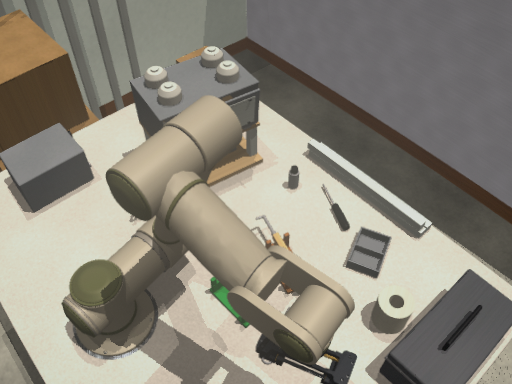

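View pics/wrist0.png

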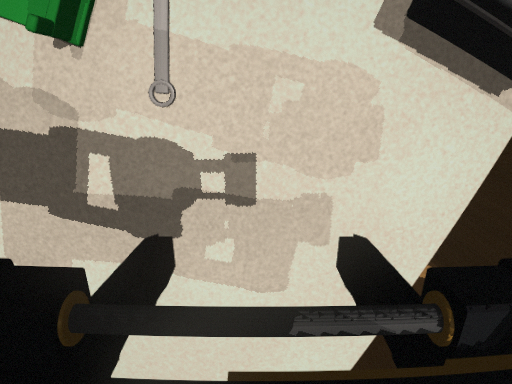

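Run:
```python
from h import *
crop('scene0',155,160,285,250,6,'s0a')
crop('scene0',300,60,460,240,4,'s0b')
```

```text
(no output)
```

View pics/s0a.png

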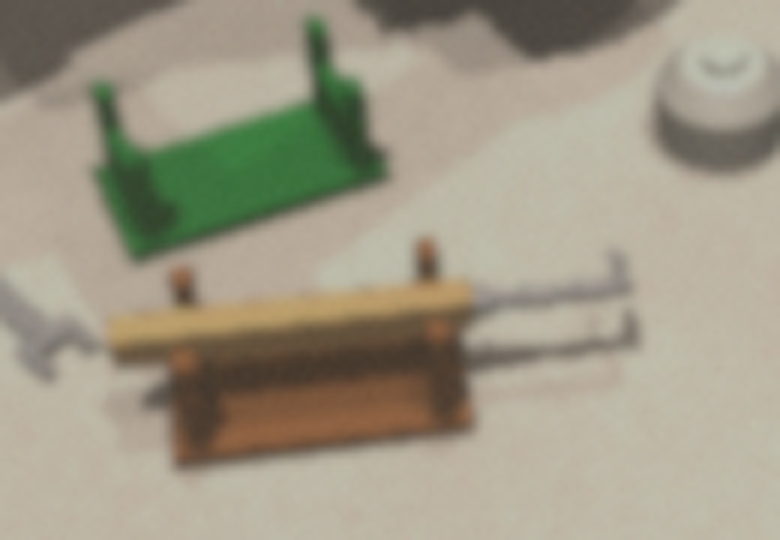

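View pics/s0b.png

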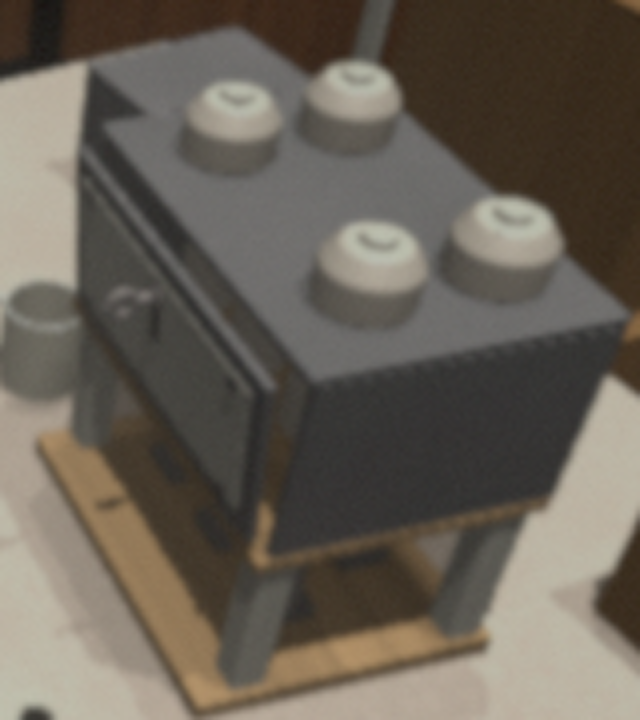

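Run:
```python
from h import *
d=load('scene0');C=cloud(d)
print('table',pt(d,240,170),pt(d,150,240))
for n,u,v in [('foot near-left',311,172),('foot front-right',350,236),('foot r back',420,220),('ring',331,135),('caps',358,88),('caps',393,122),('caps',388,84),('caps',426,117)]:
    print(n,pt(d,u,v).round(4))
# bin top plane z~.338
M=(abs(C[...,2]-.338)<.006); M[:, :300]=0
P=C[M][:,:2];print(len(P),cv2.minAreaRect((P*1000).astype(np.float32)))
print(np.nanmax(C[60:240,300:460,2]))
# front edge of the foot / top
import sys
Z=C[...,2]
# rest/pole: points z in .05-.09 in region
reg=np.zeros(Z.shape,bool);reg[195:240,165:270]=1
for lo,hi in [(.068,.08),(.05,.068),(.005,.03)]:
    m=reg&(Z>lo)&(Z<hi);P=C[m];print(lo,len(P),cv2.minAreaRect((P[:,:2]*1000).astype(np.float32)) if len(P)>5 else '')
```

```text
table [2.71589728e-01 5.96402252e-03 2.96367625e-05] [ 0.45875242 -0.38109894 -0.00393584]
foot near-left [0.409  0.2335 0.0152]
foot front-right [0.7232 0.189  0.0165]
foot r back [0.7605 0.4322 0.0151]
ring [0.5064 0.2229 0.2492]
caps [0.4902 0.3059 0.382 ]
caps [0.6777 0.2823 0.3841]
caps [0.507  0.4015 0.3805]
caps [0.6938 0.3772 0.3821]
3728 ((578.1396484375, 349.09564208984375), (238.51788330078125, 343.1642150878906), 81.58423614501953)
0.39085150110092726
0.068 406 ((490.34503173828125, -170.72372436523438), (256.88629150390625, 77.24584197998047), 74.34371185302734)
0.05 344 ((497.2415771484375, -164.95423889160156), (273.06622314453125, 66.66372680664062), 74.6438980102539)
0.005 851 ((475.879150390625, -202.094482421875), (356.58306884765625, 162.04718017578125), 23.854961395263672)
```

Run:
```python
from h import *
d=load('scene0');C=cloud(d)
for n,u,v,z in [('FL',309.5,170,.015),('FR',349.5,234.5,.015),('RB',421.5,217,.015),('top near',379.5,155,.338),('top R',456,140,.338),('top LB',358.7,67,.338),('top L',326,90.5,.338)]:
    print(n,pt(d,u,v,z).round(4))
# hatch plane fit: region of hatch front
reg=np.zeros(C.shape[:2],bool)
poly=np.array([[323,112],[362,158],[358,182],[324,132]]);m=np.zeros(reg.shape,np.uint8);cv2.fillPoly(m,[poly],1)
P=C[m>0];P=P[~np.isnan(P[:,0])]
for _ in range(4):
    c=np.median(P,0) if _==0 else P.mean(0);n=np.linalg.svd(P-c)[2][2];r=(P-c)@n;P=P[abs(r)<.008]
print(len(P),c,n,r.std())
# line-scan ring points: in front of plane
r=(C-c)@n; 
if n[1]>0:r=-r
mm=np.zeros(reg.shape,bool);mm[115:160,315:350]=1
mm&=(r>.02)&(r<.06);ys,xs=np.where(mm);print(list(zip(xs,ys)));print(C[mm].round(3))
# legit handle points
col=d['frame'];hsv=cv2.cvtColor(col,cv2.COLOR_BGR2HSV)
cv2.imwrite('pics/zz.png',np.uint8(mm)*255)
for u,v in [(174,215),(200,212),(230,208),(190,212),(215,211),(240,209),(259,207)]: print(u,v,hsv[v,u],C[v,u].round(4))
```

```text
FL [0.3967 0.2343 0.015 ]
FR [0.7166 0.192  0.015 ]
RB [0.7523 0.4457 0.015 ]
top near [0.7315 0.2107 0.338 ]
top R [0.7651 0.43   0.338 ]
top LB [0.3111 0.4442 0.338 ]
top L [0.3979 0.2597 0.338 ]
891 [0.58901284 0.20991159 0.26246375] [0.14651147 0.98340813 0.1069712 ] 0.0010509271521339002
[(np.int64(329), np.int64(132)), (np.int64(330), np.int64(132)), (np.int64(331), np.int64(132)), (np.int64(332), np.int64(132)), (np.int64(328), np.int64(133)), (np.int64(329), np.int64(133)), (np.int64(330), np.int64(133)), (np.int64(331), np.int64(133)), (np.int64(332), np.int64(133)), (np.int64(333), np.int64(133)), (np.int64(327), np.int64(134)), (np.int64(328), np.int64(134)), (np.int64(329), np.int64(134)), (np.int64(332), np.int64(134)), (np.int64(326), np.int64(135)), (np.int64(327), np.int64(135)), (np.int64(328), np.int64(135)), (np.int64(326), np.int64(136)), (np.int64(327), np.int64(136)), (np.int64(328), np.int64(136)), (np.int64(331), np.int64(136)), (np.int64(332), np.int64(136)), (np.int64(326), np.int64(137)), (np.int64(327), np.int64(137)), (np.int64(328), np.int64(137)), (np.i
[... 845 characters left out ...]
0.285]
 [0.552 0.192 0.285]
 [0.551 0.172 0.287]
 [0.554 0.173 0.289]
 [0.552 0.178 0.286]
 [0.554 0.18  0.286]
 [0.553 0.185 0.284]
 [0.554 0.188 0.284]
 [0.556 0.19  0.285]
 [0.552 0.175 0.283]
 [0.556 0.176 0.286]
 [0.555 0.18  0.283]
 [0.556 0.183 0.283]
 [0.556 0.187 0.282]
 [0.557 0.189 0.282]
 [0.553 0.179 0.279]
 [0.555 0.181 0.28 ]
 [0.558 0.182 0.281]]
174 215 [ 19 103 184] [ 0.4588 -0.2917  0.0718]
200 212 [ 19 107 184] [ 0.4809 -0.2147  0.072 ]
230 208 [ 18 108 186] [ 0.504  -0.1232  0.0716]
190 212 [ 18 104 186] [ 0.4675 -0.243   0.0718]
215 211 [ 19 109 178] [ 0.4971 -0.1708  0.0725]
240 209 [ 15  24 147] [ 0.5171 -0.0946  0.0668]
259 207 [ 15  28 147] [ 0.5344 -0.0362  0.0667]
```

Run:
```python
from h import *
d=load('scene0');C=cloud(d);Z=C[...,2]
# housing frame est
yaw=np.radians(81.55);hx=np.array([np.cos(yaw),np.sin(yaw)]);hy=np.array([-hx[1],hx[0]])
def loc(P):return np.c_[P[:,:2]@hx,P[:,:2]@hy]
def ext(m,name):
    P=C[m];L=loc(P);print(name,len(L),'x',np.percentile(L[:,0],[.5,2,98,99.5]).round(4),'y',np.percentile(L[:,1],[.5,2,98,99.5]).round(4),'zmed',np.median(P[:,2]))
reg=np.zeros(Z.shape,bool);reg[60:245,305:465]=1
X=C[...,0]
ext(reg&(abs(Z-.338)<.006)&(X>.35),'top')
ext(reg&(abs(Z-.016)<.005)&(X>.35),'foot')
ext(reg&(Z>.36)&(X>.35),'caps')
# refined yaw from the front edge of foot: for y bins min x
L=loc(C.reshape(-1,3)).reshape(*Z.shape,2)
for nm,m in [('foot',reg&(abs(Z-.0155)<.003)),('top',reg&(abs(Z-.338)<.005))]:
    l=L[m];bins=np.arange(l[:,1].min()+.02,l[:,1].max()-.02,.012);e=[]
    for b in bins:
        q=l[(l[:,1]>=b)&(l[:,1]<b+.012),0]
        if len(q)>3:e.append((b+.006,np.sort(q)[:2].mean()))
    e=np.array(e);print(nm,np.polyfit(e[:,1]*0+e[:,0],e[:,1],1)); print(e[:,1].round(4))
c=np.array([.58901,.20991,.26246]);n=np.array([.14651,.98341,.10697])
mm=np.zeros(Z.shape,bool);mm[115:160,315:350]=1
r=-(C-c)@n;mm&=(r>.012)&(r<.06);P=C[mm];print('ring r',np.sort(r[mm]).round(3))
print('ring hatch-y',(P[:,:2]@hy).min(),(P[:,:2]@hy).max(),np.median(P[:,:2]@hy),'center c y',c[:2]@hy)
# pole
hsv=cv2.cvtColor(d['frame'],cv2.COLOR_BGR2HSV)
g=np.zeros(Z.shape,bool);g[195:225,165:240]=1
m=g&(Z>.069)&(Z<.077)&(hsv[...,0]>15)&(hsv[...,0]<23)&(hsv[...,1]>85)
P=C[m];print('handle',len(P),np.median(P[:,2]))
c=P.mean(0);v=np.linalg.svd(P[:,:2]-c[:2])[2][0];v*=np.sign(v[1]);w=np.array([-v[1],v[0]])
a=(P[:,:2]-c[:2])@v;b=(P[:,:2]-c[:2])@w
print('c',c,'yaw',np.degrees(np.arctan2(v[1],v[0])),'a',np.percentile(a,[0,1,99,100]),'b',np.percentile(b,[0,2,50,98,100]))
mid=c[:2]+v*(np.percentile(a,[.5,99.5]).mean())+w*(np.percentile(b,[1,99]).mean());print('handle mid',mid,'origin',mid+v*.010)
g=np.zeros(Z.shape,bool);g[195:212,240:266]=1
m=g&(Z>.055)&(Z<.073);P=C[m];a=(P[:,:2]-mid)@v;b=(P[:,:2]-mid)@w
print('rod',len(P),a.min()-.01,a.max()-.01,np.median(b[a<.16]),b.max(), np.median(P[:,2]))
```

```text
top 3728 x [0.3123 0.3133 0.5413 0.546 ] y [-0.69   -0.6889 -0.3648 -0.3542] zmed 0.3369810108530236
foot 2415 x [0.2882 0.2893 0.6641 1.0118] y [-0.7213 -0.6915 -0.3545 -0.2399] zmed 0.018450508032449076
caps 1478 x [0.352  0.3537 0.5078 0.513 ] y [-0.655  -0.6535 -0.4069 -0.4007] zmed 0.37650270196779295
foot [1.06236795 0.91989125]
[0.6621 0.6607 0.2883 0.2876 0.2879 0.2886 0.2884 0.2882 0.2923 0.2895
 0.2887 0.2882 0.2881 0.2899 0.2902 0.2892 0.2908 0.289  0.2893 0.289
 0.2898 0.2919 0.2891 0.29   0.2912 0.2871 0.2892 0.2919 0.2903 0.2898
 0.2901 0.3226 0.3095 0.9825 0.9838 0.9785 0.9788 0.9752 0.9675 0.9637
 0.951  0.9479 0.9444]
top [0.00451215 0.31510254]
[0.3123 0.3123 0.3127 0.3124 0.3117 0.3124 0.3124 0.3123 0.3128 0.313
 0.3113 0.3122 0.3133 0.3125 0.3127 0.3132 0.3133 0.3129 0.3132 0.3132
 0.3126 0.3135 0.3135 0.3143 0.3135 0.3126]
ring r [0.013 0.014 0.015 0.015 0.017 0.019 0.019 0.019 0.02  0.02  0.02  0.02
 0.021 0.022 0.023 0.023 0.023 0.023 0.024 0.025 0.026 0.026 0.026 0.028
 0.028 0.029 0.03  0.03  0.031 0.031 0.032 0.032 0.032 0.033 0.033 0.034
 0.034 0.035 0.035 0.036 0.037 0.037 0.038 0.038 0.038 0.039 0.04  0.04
 0.041]
ring hatch-y -0.5256568002601597 -0.5160836232834666 -0.5214480372085776 center c y -0.5517704943494071
handle 253 0.07264526564611518
c [ 0.48306405 -0.20686999  0.07265129] yaw 73.61079773545036 a [-0.09170722 -0.08819132  0.0918156   0.09298056] b [-0.0114971  -0.00814943 -0.00045802  0.01024878  0.01228405]
handle mid [ 0.48247942 -0.20456278] origin [ 0.48530103 -0.19496911]
rod 74 0.10516479684278952 0.16842923181549124 -0.0002009393802897822 0.02746386396557744 0.06475549059317709
```

```bash
cat >> h.py <<'E'
YH=np.radians(81.3)
def quat(yaw,pitch=0):
    # tool x along heading yaw (level), z down; pitch>0 raises the heading end
    x=np.array([np.cos(yaw)*np.cos(pitch),np.sin(yaw)*np.cos(pitch),np.sin(pitch)])
    y=np.array([np.sin(yaw),-np.cos(yaw),0]);z=np.cross(x,y)
    M=np.c_[x,y,z]
    return M
def q_of(yaw,pitch=0):
    return R.from_matrix(quat(yaw,pitch)@SIGN).as_quat()
SIGN=np.eye(3)
E
python3 - <<'E'
from h import *
d=load('wrist0');print(np.round(R.from_quat(d['rot']).as_matrix(),3));print(d['mount'].round(3),d['intrinsics'],d['dist'])
print(env.grasp_offset,env.read_state()['time_s'])
def chk(p,yaw,pitch=0):
    q=solver.ik(list(p),list(q_of(yaw,pitch)));print(np.round(p,3),pitch,None if q is None else np.round(q,2))
yp=np.radians(73.6)
chk([.485,-.195,.15],yp);chk([.485,-.195,.0417],yp);chk([.485,-.195,.0417],yp+np.pi)
# path
yaw=YH;hx=np.array([np.cos(yaw),np.sin(yaw),0]);hy=np.array([-hx[1],hx[0],0]);ez=np.array([0,0,1.])
E0=np.array([.5535,.1815,.2915])
for th in np.arange(.1,1.41,.2):
  for pi in (0,.3):
    s=.1;r=np.hypot(.034,s)
    H=E0+hx*(.034*np.cos(.107)+s*np.sin(.107))-ez*(s*np.cos(.107)-.034*np.sin(.107))
    e=H-hx*(.034*np.cos(th)+s*np.sin(th))+ez*(s*np.cos(th)-.034*np.sin(th))
    M=quat(yaw,pi);g=e-M[:,0]*.165+M[:,1]*.010
    chk(g+M[:,2]*.019,yaw,pi)
print(H)
E
```

```text
[[ 0.915  0.403 -0.   ]
 [ 0.403 -0.915  0.001]
 [ 0.    -0.001 -1.   ]]
[[ 0.     0.948  0.319  0.083]
 [ 1.    -0.001  0.001  0.001]
 [ 0.001  0.319 -0.948 -0.147]
 [ 0.     0.     0.     1.   ]] [[309.03674542   0.         255.37789819]
 [  0.         309.03674542 191.26933744]
 [  0.           0.           1.        ]] [-0.07482232  0.          0.          0.          0.        ]
0.0187 0.15
[ 0.485 -0.195  0.15 ] 0 [-0.61  0.42  1.52 -0.    1.21 -0.32]
[ 0.485 -0.195  0.042] 0 [-0.61  0.57  1.64 -0.    0.93 -0.32]
[ 0.485 -0.195  0.042] 0 [-0.61  0.57  1.64 -0.    0.93  2.82]
[0.539 0.018 0.273] 0 [-0.19  0.34  1.26 -0.    1.54 -0.04]
[0.54  0.03  0.225] 0.3 [-0.3   0.37  1.39  0.3   1.43 -0.2 ]
[ 0.536 -0.     0.262] 0 [-0.22  0.34  1.29 -0.    1.51 -0.07]
[0.538 0.012 0.214] 0.3 [-0.34  0.38  1.41  0.3   1.42 -0.24]
[ 0.533 -0.016  0.248] 0 [-0.25  0.35  1.33 -0.    1.47 -0.1 ]
[ 0.535 -0.003  0.2  ] 0.3 [-0.37  0.39  1.44  0.3   1.39 -0.28]
[ 0.531 -0.029  0.231] 0 [-0.28  0.36  1.36 -0.    1.43 -0.12]
[ 0.533 -0.016  0.183] 0.3 [-0.39  0.4   1.46  0.3   1.36 -0.32]
[ 0.53  -0.037  0.212] 0 [-0.29  0.37  1.4  -0.    1.38 -0.14]
[ 0.532 -0.025  0.164] 0.3 [-0.41  0.43  1.49  0.3   1.31 -0.35]
[ 0.529 -0.042  0.192] 0 [-0.3   0.39  1.43 -0.    1.32 -0.15]
[ 0.531 -0.03   0.144] 0.3 [-0.42  0.45  1.52  0.3   1.27 -0.37]
[ 0.529 -0.043  0.171] 0 [-0.3   0.41  1.46 -0.    1.27 -0.15]
[ 0.531 -0.031  0.123] 0.3 [-0.42  0.48  1.55  0.31  1.22 -0.39]
[0.56022886 0.2254733  0.19570297]
```

Run:
```python
from h import *
env.grip(.5,30)
env.move_pose([.485,-.195,.17],list(q_of(np.radians(73.6))))
d=snap('wrist','w1');print(env.read_state()['time_s'],env.read_state()['finger_gap'],d['tcp'])
```

```text
2.5083 0.49580653675914516 [ 0.48486965 -0.19588168  0.17014881]
```

View pics/w1.png

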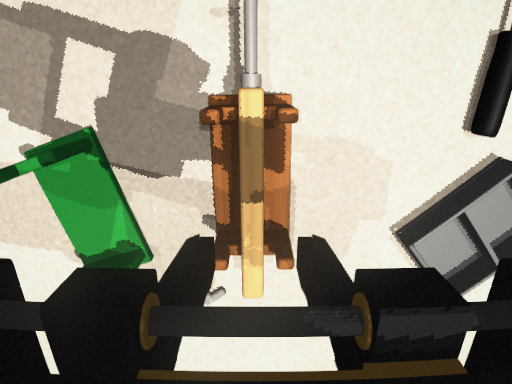

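Run:
```python
from h import *
d=load('w1')
v=np.array([np.cos(np.radians(73.6)),np.sin(np.radians(73.6)),0]);w=np.array([-v[1],v[0],0])
A=[pt(d,239.5,89,.0727),pt(d,264,89,.0727),pt(d,243,297,.0727),pt(d,263,297,.0727)]
for a in A: print(a.round(4),(a-d['tcp'])@v,(a-d['tcp'])@w)
f=(A[0]+A[1])/2;b=(A[2]+A[3])/2;u=f-b;L=np.linalg.norm(u);print(L,np.degrees(np.arctan2(u[1],u[0])),'origin',b+u/L*.105)
# rest centre: forks
C=cloud(d)
for uv in [(219,118),(291,115),(222,262),(286,262)]:print(pt(d,*uv).round(4))
print(pt(d,251,130),pt(d,251,200))
Z=C[...,2]
for lo,hi,nm in[(.071,.083,'cheek')]:
    for s,e in [(100,130),(225,275)]:
        m=np.zeros(Z.shape,bool);m[s:e,195:238]=1;m[s:e,266:303]=1;m&=(Z>lo)&(Z<hi)
        P=C[m];a=(P-d['tcp'])@v;bb=(P-d['tcp'])@w;print(len(P),a.min(),a.max(),bb.min(),bb.max(),np.median(P[:,2]))
```

```text
[ 0.4973 -0.1143  0.0727] 0.08172817842960774 0.01109218411639399
[ 0.5151 -0.1196  0.0727] 0.08169658247159867 -0.007440157729076552
[ 0.4443 -0.2946  0.0727] -0.10618034825335856 0.011085030147007333
[ 0.4625 -0.3     0.0727] -0.10619587505539495 -0.007967165406593937
0.18790068191856005 73.68143988073504 origin [ 0.48289549 -0.19653926  0.0727    ]
[ 0.4761 -0.1303  0.0759]
[ 0.5294 -0.1435  0.0778]
[ 0.4387 -0.25    0.0771]
[ 0.4935 -0.2658  0.0778]
[ 0.49687246 -0.14617676  0.07487397] [ 0.48023351 -0.201598    0.07508475]
669 0.055719889223197365 0.06864554076251984 -0.033729654905618134 0.042796909303404664 0.07733798229261338
398 -0.07255112376073232 -0.06042671287965194 -0.035732679166458226 0.03555457461468355 0.07703136636088448
```

Run:
```python
from h import *
d=load('w1');yp=np.radians(73.65)
v=np.array([np.cos(yp),np.sin(yp),0]);w=np.array([-v[1],v[0],0])
g=d['tcp']-.002*v+.001*w;g[2]=.0607-.0187;q=list(q_of(yp))
print(env.move_l(list(g+[0,0,.05]),.15,q), env.move_l(list(g),.08,q,8))
f0=env.read_state()['force'];env.grip(0,55);s=env.read_state();print(s['tcp_pos'],s['finger_gap'],np.array(s['force'])-f0)
np.save('grasp.npy',np.r_[s['tcp_pos'],q])
env.move_l(list(g+[0,0,.02]),.06);s=env.read_state();print(np.array(s['force'])-f0,s['wrist_torque'])
env.move_l(list(g+[0,0,.16]),.15)
d=snap('wrist','w2');snap('scene','s2');s=env.read_state();print(s['time_s'],s['finger_gap'],np.array(s['force'])-f0,s['wrist_torque'])
```

```text
False False
[ 0.48322106 -0.1974409   0.04219752] 0.2161525715207082 [-2.23506964  1.01974692  3.97826523]
[-0.19954185 -0.89861882 -2.72216121] [ 0.00801793 -0.06122848  0.01466715]
6.1083 0.2188507413832795 [-1.46355896  0.61625887 -2.95363235] [-0.10792329 -0.02481022  0.02122868]
```

View pics/w2.png

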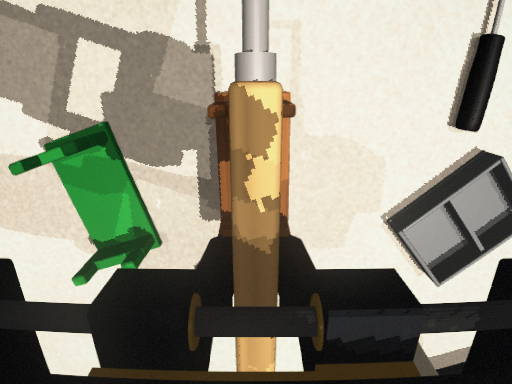

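View pics/s2.png

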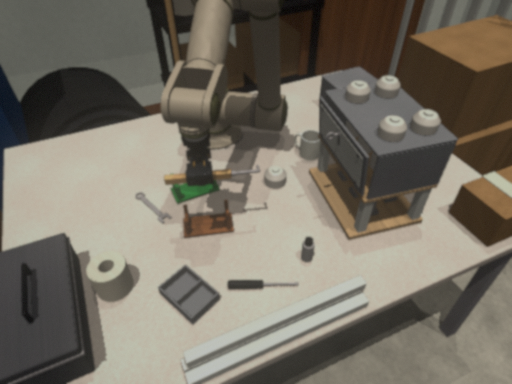

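```bash
cat >> h.py <<'E'
hx=np.array([np.cos(YH),np.sin(YH),0]);hy=np.array([-hx[1],hx[0],0]);ez=np.array([0,0,1.])
TIP=np.array([.165,.027,0])  # pole frame tip end relative to grasp point (x fwd, y left, z up)
def tcp_for(tip,pitch=0,yaw=YH,T=None):
    T=TIP if T is None else T
    M=quat(yaw,pitch)  # x fwd, y right, z down
    return tip-M[:,0]*T[0]+M[:,1]*T[1]+M[:,2]*T[2]+M[:,2]*.0187
def tip_now(T=None):
    T=TIP if T is None else T
    s=env.read_state();M=R.from_quat(s['eef_rot']).as_matrix();p=np.array(s['tcp_pos'])
    return p-M[:,2]*.0187+M[:,0]*T[0]-M[:,1]*T[1]-M[:,2]*T[2]
E
python3 - <<'E'
from h import *
E0=np.array([.5535,.1815,.2915]);q=list(q_of(YH))
env.move_pose(list(tcp_for(E0-hy*.03-hx*.10)),q)
env.move_l(list(tcp_for(E0-hy*.03-hx*.012)),.12,q,5)
snap('scene','s3');snap('wrist','w3');s=env.read_state();print(s['time_s'],tip_now(),s['force'])
crop('scene3' if 0 else 's3',290,100,380,170,8,'s3a')
E
```

```text
7.7583 [0.58145834 0.16436079 0.29142434] [-0.4831505  -0.49083209 -2.3659021 ]
```

View pics/s3a.png

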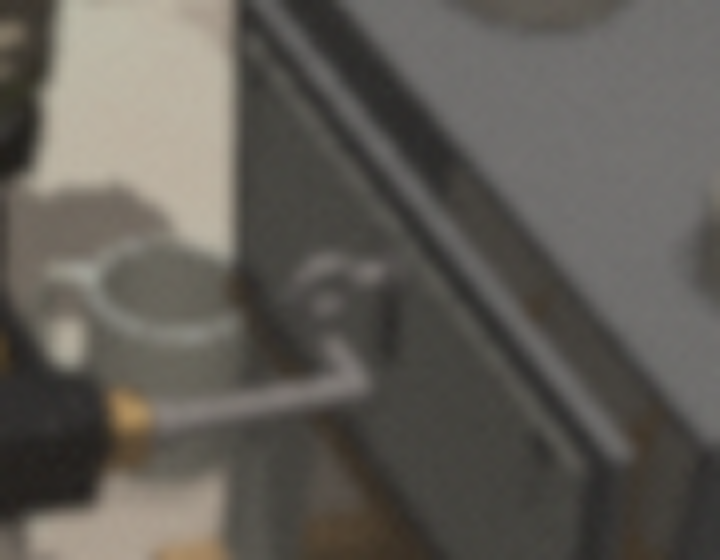

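View pics/w3.png

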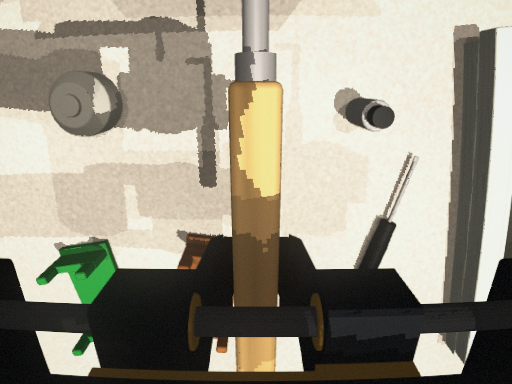

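```bash
cat > meas.py <<'E'
from h import *
def measure(fn,T_fk):
    d=load(fn);C=cloud(d)
    L=np.stack([(C-T_fk)@hx,(C-T_fk)@hy,(C-T_fk)@ez],-1)
    m=(abs(L[...,0])<.010)&(L[...,1]>-.022)&(L[...,1]<.012)&(abs(L[...,2])<.010)
    return d,C,L,m
if __name__=='__main__':
    T=np.array([0.58145834,0.16436079,0.29142434])
    d,C,L,m=measure('s3',T)
    print('tip pts (fwd,left,up mm)');print((L[m]*1000).round(1).tolist())
    m=(L[...,0]>-.18)&(L[...,0]<-.02)&(abs(L[...,1]+.027)<.012)&(abs(L[...,2])<.015)
    P=L[m]*1000
    for a in range(-120,10,20):
        s=P[(P[:,0]>=a)&(P[:,0]<a+20)]
        if len(s):print(a,len(s),np.median(s,0).round(1),s.min(0).round(1),s.max(0).round(1))
    for fn in ['scene0','s2','s3']:
        d,C,L,_=measure(fn,np.array([.5535,.1815,.2915]))
        m=(abs(L[...,1])<.008)&(np.hypot(L[...,0],L[...,2])<.018);m[:,:320]=0
        P=L[m]*1000
        # circle fit at wire centre radius 10
        from scipy.optimize import least_squares
        f=lambda p:np.hypot(P[:,0]-p[0],P[:,2]-p[1])-10
        P=P[P[:,0]<8]
        o=least_squares(f,[0,0],loss='soft_l1');print(fn,len(P),'ctr fwd,up',o.x.round(2),'left',np.median(P[:,1]).round(2),P.min(0).round(1),P.max(0).round(1),np.std(o.fun).round(2))
E
python3 meas.py
```

```text
tip pts (fwd,left,up mm)
[[1.3, 0.5, -0.1], [1.1, -5.5, 4.2], [3.9, -6.1, 4.1], [-4.1, -10.3, 5.3], [1.2, -6.2, 1.2], [3.3, -8.1, 2.1], [-1.0, -11.1, 1.7], [1.1, -13.0, 2.7], [2.9, -15.3, 3.9], [-1.5, -12.9, -0.4], [-0.7, -17.1, 2.5], [1.2, -19.3, 3.6], [4.2, -19.6, 3.2], [-1.1, -18.7, 0.3]]
-100 39 [-86.4 -36.6   6.9] [-94.9 -38.5 -10.6] [-80.8 -17.8  14.9]
-80 36 [-72.2 -32.3   4. ] [-80.  -37.   -8.8] [-60.  -16.4  13. ]
-60 23 [-49.2 -30.8   3.2] [-59.4 -35.2  -2.3] [-42.5 -24.6   6.6]
-40 24 [-30.3 -30.7   3.2] [-39.8 -33.8  -3.3] [-22.  -26.5   6. ]
scene0 35 ctr fwd,up [1.18 0.2 ] left -0.29 [-10.8  -4.9 -12.8] [ 8.   4.4 12.3] 1.99
s2 33 ctr fwd,up [0.78 0.53] left -0.19 [-10.7  -3.9 -12.5] [ 7.6  3.1 12.3] 2.09
s3 35 ctr fwd,up [0.43 0.05] left 0.37 [-10.7  -2.9 -15.1] [ 7.9  3.6 11.7] 2.35
```

```bash
cat >> h.py <<'E'
E0=np.array([.5535,.1815,.2915])
def go(f,l,u,v=.05,mf=None,pitch=0):
    r=env.move_l(list(tcp_for(E0+(f*hx+l*hy+u*ez)/1000,pitch)),v,list(q_of(YH,pitch)),mf)
    t=tip_now()-E0;return r,(np.array([t@hx,t@hy,t@ez])*1000).round(1),np.array(env.read_state()['force']).round(2)
E
python3 - <<'E'
from h import *
print(go(-.3,-25,-.8,.06,4))
print(go(-.3,-8,-.8,.04,2.5));snap('scene','s4')
r=go(-.3,16.5,-.8,.025,2.5);print(r)
snap('scene','s5');print(env.read_state()['time_s'])
crop('s4',290,100,380,170,8,'s4a');crop('s5',290,100,380,170,8,'s5a')
E
```

```text
(False, array([  0.1, -24.7,  -0.7]), array([-0.19,  0.98, -2.48]))
(False, array([-0.3, -8. , -0.7]), array([ 0.13, -0.44, -2.64]))
(False, array([-0.3, 16.4, -0.8]), array([ 0.83, -0.62, -2.33]))
9.925
```

View pics/s4a.png

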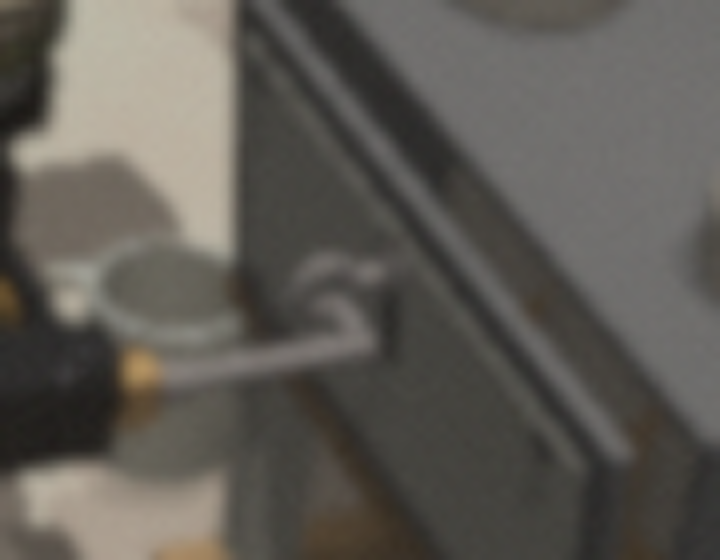

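View pics/s5a.png

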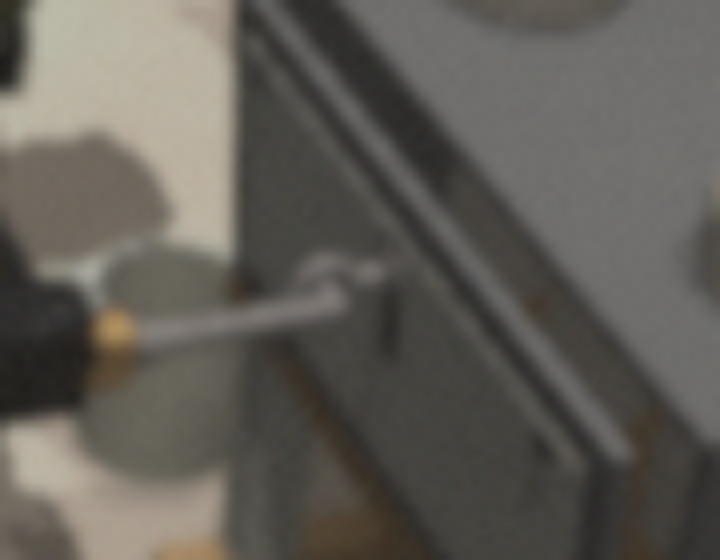

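Run:
```python
from h import *
l=16.4
print(go(-.3,l,5,.02,2)); print(go(-.3,l,-.8,.03)); print(go(-.3,l,-7,.02,2)); print(go(-.3,l,-.8,.03))
print(go(-6,l,-.8,.02,2));print(go(-.3,l,-.8,.03))
print(env.read_state()['time_s'])
```

```text
(False, array([-0.4, 16.4,  4.8]), array([-1.09, -0.28, -4.87]))
(False, array([-0.2, 16.4, -0.8]), array([ 0.09, -0.1 , -3.15]))
(False, array([-0.2, 16.3, -6.9]), array([ 0.41, -0.63, -2.04]))
(False, array([-0.4, 16.4, -0.7]), array([ 0.12, -0.2 , -3.41]))
(True, array([-1.9, 16.9, -1.5]), array([-0.07,  0.19, -3.29]))
(False, array([-0.2, 16.5, -1. ]), array([-0.07, -0.66, -2.95]))
11.9917
```

```bash
cat >> h.py <<'E'
S0=.115;TH0=.107
def eye(th,s=S0,c=(-.3,-.8)):
    A=lambda t:np.array([-(34*np.cos(t)+s*1e3*np.sin(t)),s*1e3*np.cos(t)-34*np.sin(t)])
    return np.array(c)+A(th)-A(TH0)
def hatch_angle(fn):
    d=load(fn);C=cloud(d);L=np.stack([(C-E0)@hx,(C-E0)@hy,(C-E0)@ez],-1)*1000
    H=np.array([45.9,-.8-111.7])  # rel E0 fwd, up
    a=L[...,0]-H[0];b=L[...,2]-H[1];rr=np.hypot(a,b)
    m=(abs(L[...,1])>25)&(abs(L[...,1])<150)&(rr>20)&(rr<148)&(a<6)&(b>-20)
    t=np.arctan2(-a[m],b[m]);return np.percentile(t,[10,30,50,70,90]).round(3),m.sum()
E
python3 - <<'E'
from h import *
print(hatch_angle('scene0'),hatch_angle('s5'))
env.grip(0,60)
F0=np.array([0,-.3,-3.0]);l=16.4
for th in np.arange(.15,.51,.06):
    e=eye(th);r,t,f=go(e[0],l,e[1],.025,6)
    print(round(th,2),e.round(1),t,(f-F0)@hx.round(2),(f-F0)@hy,(f-F0)[2],r)
    if r or np.linalg.norm(f-F0)>9:break
snap('scene','s6');print(hatch_angle('s6'),env.read_state()['time_s'],env.read_state()['finger_gap'])
crop('s6',280,90,400,180,6,'s6a')
E
```

```text
(array([0.111, 0.128, 0.141, 0.157, 0.206]), np.int64(1380)) (array([0.111, 0.128, 0.14 , 0.157, 0.207]), np.int64(1352))
0.15 [-5.  -2.9] [-5.1 16.4 -2.9] 2.1684 -0.538507452946196 0.6600000000000001 False
0.21 [-11.4  -6.1] [-11.7  16.3  -6.2] 1.5972000000000002 0.3552894645519228 0.96 False
0.27 [-17.7  -9.7] [-18.   16.3  -9.9] 1.1859000000000002 -0.7391929675338496 0.0 False
0.33 [-23.6 -13.7] [-23.9  16.3 -13.9] 2.4137999999999997 0.5811979422404554 0.22999999999999998 False
0.39 [-29.4 -18.1] [-29.7  16.3 -18.2] 1.7435999999999998 1.4598687777138522 -0.3599999999999999 False
0.45 [-34.8 -22.7] [-35.2  16.3 -22.9] 1.2690000000000001 0.9827903800568804 0.0 False
(array([0.419, 0.448, 0.465, 0.481, 0.53 ]), np.int64(548)) 14.825 0.21508728599836607
```

View pics/s6a.png

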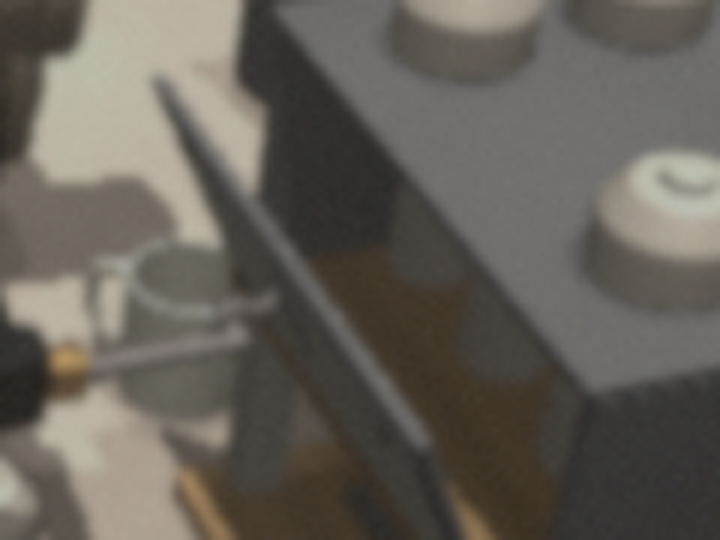

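Run:
```python
from h import *
F0=np.array([0,-.3,-3.0]);l=16.4
for th in np.arange(.53,1.26,.08):
    e=eye(th);r,t,f=go(e[0],l,e[1],.025,6)
    print(round(th,2),t,((f-F0)@hx).round(2),((f-F0)@hy).round(2),(f-F0)[2].round(2),r)
    if r or np.linalg.norm(f-F0)>9:break
snap('scene','s7');print(hatch_angle('s7'),env.read_state()['time_s'],env.read_state()['finger_gap'])
crop('s7',270,90,400,190,6,'s7a')
```

```text
0.53 [-42.   16.3 -29.6] 2.76 -0.34 0.16 False
0.61 [-48.2  16.3 -36.8] 0.71 0.38 -0.43 False
0.69 [-53.9  16.3 -44.6] 1.38 0.58 0.7 False
0.77 [-58.9  16.3 -52.7] 1.87 -0.31 0.85 False
0.85 [-63.2  16.3 -61.3] 2.43 0.47 0.66 False
0.93 [-66.9  16.4 -70.1] 2.27 -0.49 0.36 False
1.01 [-69.8  16.3 -79.2] 2.47 -0.06 0.03 False
1.09 [-72.1  16.3 -88.6] 2.07 -0.34 1.58 False
1.17 [-73.5  16.4 -98.1] 2.27 -0.57 1.65 False
1.25 [ -74.2   16.4 -107.6] 2.05 1.1 1.04 False
(array([1.051, 1.125, 1.151, 1.166, 1.18 ]), np.int64(1737)) 20.2083 0.21863010393100277
```

View pics/s7a.png

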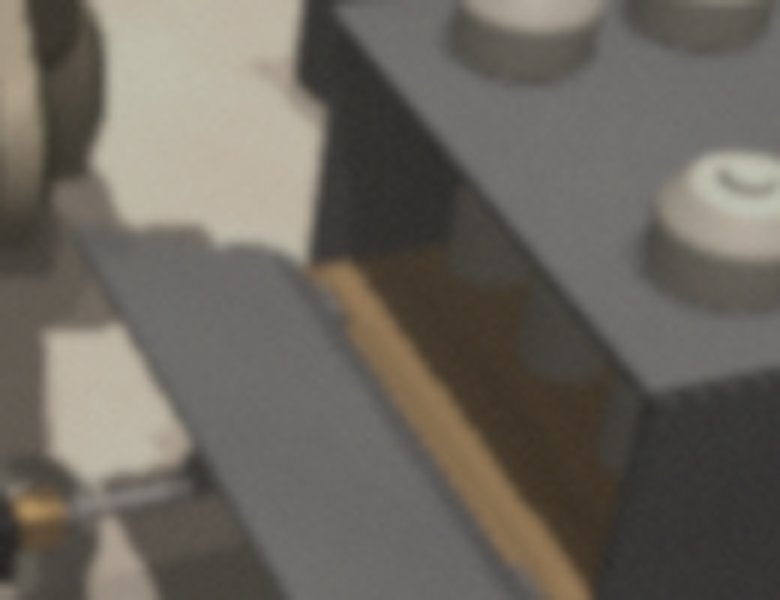

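Run:
```python
from h import *
F0=np.array([0,-.3,-3.0]);l=16.4
for th in np.arange(1.29,1.66,.03):
    e=eye(th);r,t,f=go(e[0],l,e[1],.02,5)
    d=f-F0;print(round(th,2),t,(d@hx).round(2),(d@hy).round(2),d[2].round(2),r)
    if r or np.hypot(d@hx,d[2])>6.0:break
snap('scene','s8');print(hatch_angle('s8'),env.read_state()['time_s'],env.read_state()['finger_gap'])
```

```text
1.29 [ -74.2   16.4 -112.5] 1.33 -0.21 1.25 False
1.32 [ -74.1   16.4 -116. ] -0.17 -1.01 1.28 False
1.35 [ -73.9   16.4 -119.6] 1.06 0.12 2.26 False
1.38 [ -73.6   16.4 -123.2] -0.04 0.42 0.52 False
1.41 [ -73.2   16.4 -126.8] 1.0 0.68 0.26 False
1.44 [ -72.6   16.4 -130.3] 0.37 -0.32 1.51 False
1.47 [ -72.1   16.3 -133.8] -1.76 -0.29 2.07 False
1.5 [ -71.4   16.4 -137.4] -2.77 -0.19 3.28 False
1.53 [ -70.6   16.4 -141. ] -4.13 -0.34 3.3 False
1.56 [ -69.8   16.3 -144.4] -3.91 -0.32 3.42 False
1.59 [ -68.9   16.4 -148. ] -5.74 -0.51 2.53 False
(array([1.248, 1.318, 1.342, 1.357, 1.372]), np.int64(2028)) 23.9833 0.21639560038618136
```

```bash
cat >> h.py <<'E'
def hatch_fit(fn):
    d=load(fn);C=cloud(d);L=np.stack([(C-E0)@hx,(C-E0)@hy,(C-E0)@ez],-1)*1000
    H=np.array([45.9,-112.5]);a=-(L[...,0]-H[0]);b=L[...,2]-H[1]
    m=(L[...,1]>-140)&(L[...,1]<100)&(a>25)&(a<135)&(b>-10)&(b<110)
    m&=L[...,0]<40
    P=np.c_[a[m],b[m]]
    for _ in range(5):
        k=np.polyfit(P[:,0],P[:,1],1);r=P[:,1]-np.polyval(k,P[:,0]);P=P[abs(r)<max(4,1.5*np.median(abs(r)))]
    return 'theta',np.pi/2-np.arctan(k[0]),'b0',k[1],len(P)
E
python3 - <<'E'
from h import *
print(hatch_fit('s7'),hatch_fit('s8'))
crop('s8',270,90,400,190,6,'s8a')
d=snap('wrist','w8')
E
```

```text
('theta', np.float64(1.216926483078956), 'b0', np.float64(6.082582587852875), 1447) ('theta', np.float64(1.3992423626472619), 'b0', np.float64(4.996124031262301), 1713)
```

View pics/s8a.png

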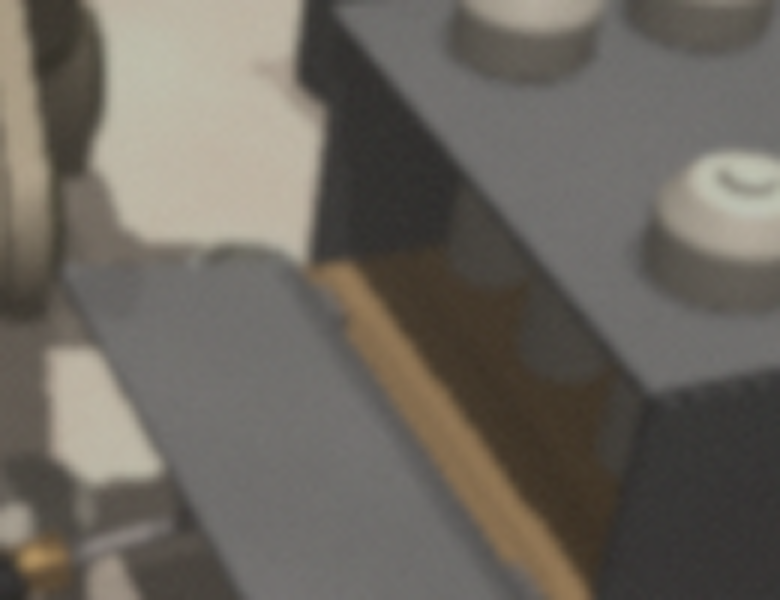

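View pics/w8.png

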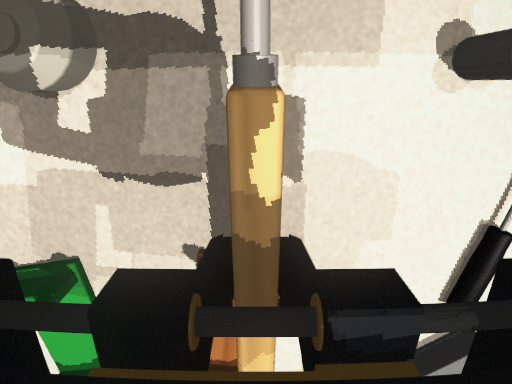

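```bash
cat >> h.py <<'E'
def pole_pitch(fn):
    d=load(fn);C=cloud(d);M=R.from_quat(d['rot']).as_matrix();L=(C-d['tcp'])@M*1000
    g=np.zeros(C.shape[:2],bool);g[92:230,243:270]=1
    P=L[g&(abs(L[...,1])<8)&(L[...,2]<0)&(L[...,2]>-60)]
    k=np.polyfit(P[:,0],P[:,2],1)
    for _ in range(3):
        r=P[:,2]-np.polyval(k,P[:,0]);P=P[abs(r)<2.5];k=np.polyfit(P[:,0],P[:,2],1)
    kk=np.polyfit(P[:,0],P[:,1],1)
    return 'pitch',-np.arctan(k[0]),'top z at grasp',k[1],len(P)
E
python3 - <<'E'
from h import *
print(pole_pitch('w2'),pole_pitch('w3'),pole_pitch('w8'))
E
```

```text
('pitch', np.float64(-0.0009720880886035121), 'top z at grasp', np.float64(-32.6931316279022), 3706) ('pitch', np.float64(-0.0026560943407560023), 'top z at grasp', np.float64(-32.765248625136614), 3706) ('pitch', np.float64(0.1153870945823134), 'top z at grasp', np.float64(-33.10983755073085), 3712)
```

Run:
```python
from h import *
F0=np.array([0,-.3,-3.0])
def p(x):
    d=x[2]-F0;print(x[0],x[1],(d@hx).round(2),(d@hy).round(2),d[2].round(2))
p(go(-70.5,16.4,-145.5,.02))
p(go(-72,16.4,-144.6,.02))
snap('wrist','w9');print(pole_pitch('w9'));snap('scene','s9');print(hatch_fit('s9'),env.read_state()['time_s'])
```

```text
False [ -70.3   16.5 -145.5] -0.35 -0.45 2.27
False [ -71.9   16.5 -144.6] 0.63 -0.72 0.89
('pitch', np.float64(0.09372880636027232), 'top z at grasp', np.float64(-32.92528694315451), 3711)
('theta', np.float64(1.4011805972766853), 'b0', np.float64(5.201372386278763), 1710) 24.6833
```

Run:
```python
from h import *
F0=np.array([0,-.3,-3.0])
def p(x):
    d=x[2]-F0;print(x[0],x[1],(d@hx).round(2),(d@hy).round(2),d[2].round(2));return x[0]
p(go(-72.3,16.4,-142.3,.02))
if not p(go(-72.3,-10,-142.3,.03,3)):
    p(go(-72.3,-45,-142.3,.06,3))
snap('wrist','w10');print(pole_pitch('w10'));snap('scene','s10');print(hatch_fit('s10'),env.read_state()['time_s'])
crop('s10',260,90,400,200,5,'s10a')
```

```text
False [ -72.3   16.4 -142.3] -0.33 0.64 0.23
False [ -72.3   -9.9 -142.3] 0.05 0.25 0.73
False [ -72.2  -44.7 -142.4] 0.68 0.92 0.05
('pitch', np.float64(0.08162909501674105), 'top z at grasp', np.float64(-32.87422039261006), 3711)
('theta', np.float64(1.4012518529583222), 'b0', np.float64(5.12653818116758), 1705) 26.8167
```

View pics/s10a.png

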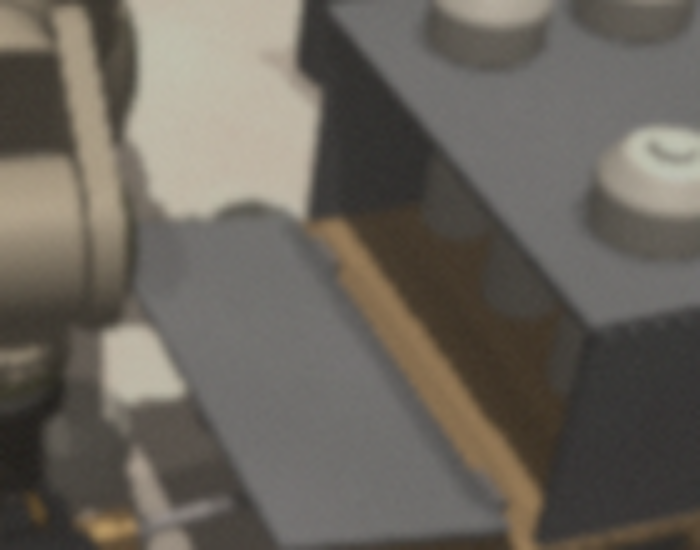

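Run:
```python
from h import *
G=np.load('grasp.npy');yp=np.radians(73.65);dl=.0816
print(go(-190,-45,-125,.15,6))
M=quat(yp,-dl);g0=G[:3]+[0,0,.0187];q=list(q_of(yp,-dl))
tc=lambda h:list(g0+M[:,2]*.0187+[0,0,h])
env.move_pose(tc(.12),q)
snap('wrist','w11');print(pole_pitch('w11'))
d=snap('scene','s11');print(env.read_state()['time_s'],env.read_state()['tcp_pos'],tc(.12))
crop('s11',150,120,290,250,5,'s11a')
```

```text
(False, array([-189.3,  -44.8, -125.1]), array([ 0.49, -0.05, -3.77]))
('pitch', np.float64(0.08129267339156135), 'top z at grasp', np.float64(-32.78794561662185), 3706)
28.3083 [ 0.4835978  -0.19853871  0.162264  ] [np.float64(0.4827919816531136), np.float64(-0.1989034855667241), np.float64(0.1622597380565602)]
```

View pics/s11a.png

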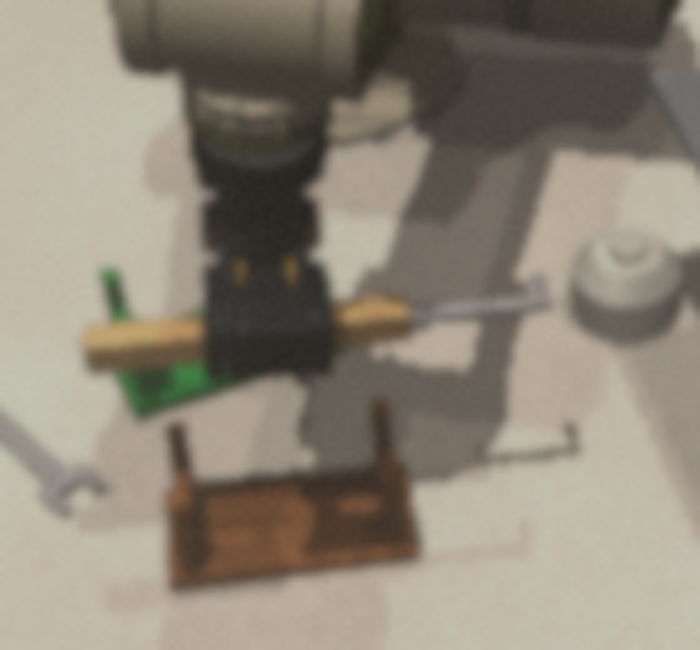

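View pics/w11.png

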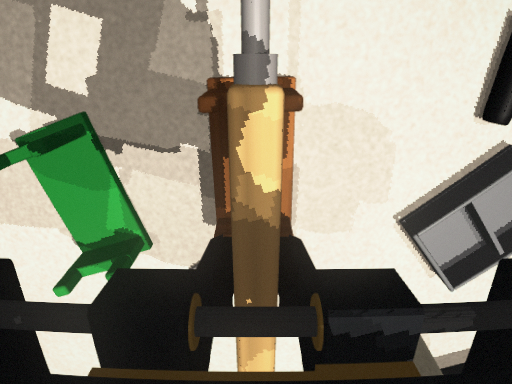

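Run:
```python
from h import *
G=np.load('grasp.npy');yp=np.radians(73.65);dl=.0816
M=quat(yp,-dl);g0=G[:3]+[0,0,.0187];q=list(q_of(yp,-dl))
tc=lambda h:list(g0+M[:,2]*.0187+[0,0,h])
print(env.move_l(tc(.03),.12,q,8),env.move_l(tc(-.001),.03,q,4))
s=env.read_state();print(np.array(s['tcp_pos'])-tc(0),s['force'])
snap('wrist','w12');print(pole_pitch('w12'))
env.grip(.3);env.sleep(.2);env.grip(.5);s=env.read_state();print(s['finger_gap'],s['force'])
env.move_l(tc(.05),.08,q);env.move_l(tc(.15),.15,q)
snap('wrist','w13');snap('scene','s13');snap('side','d13');print(hatch_fit('s13'),env.read_state()['time_s'])
```

```text
False True
[-1.43245260e-04  7.62825685e-05 -5.43903607e-05] [1.07878713 0.85483418 5.32824417]
('pitch', np.float64(0.08079514044928587), 'top z at grasp', np.float64(-32.84585825345042), 3710)
0.501366015211837 [-0.33410187 -0.39716653 -0.43564532]
('theta', np.float64(1.4002966254578544), 'b0', np.float64(5.073288530403908), 1701) 32.9167
```

View pics/w13.png

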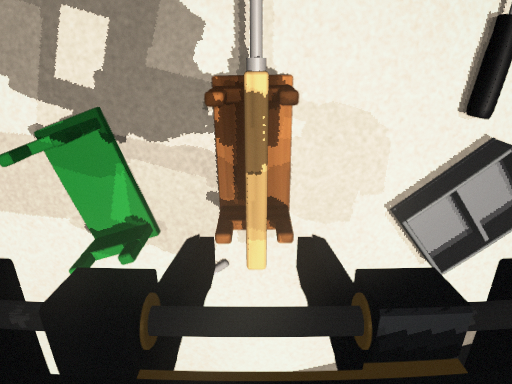

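View pics/s13.png

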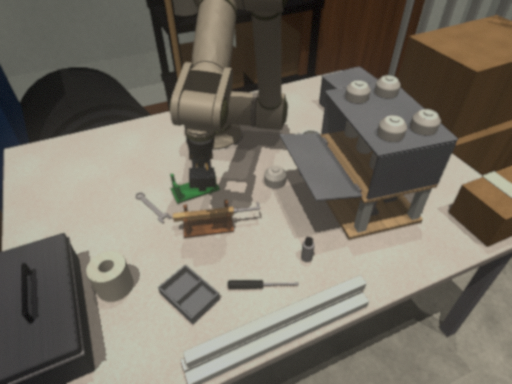

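Run:
```python
from h import *
for f,uvs in [('scene0',[(174,215),(200,212),(230,208),(259,207)]),('s13',[(174,215),(230,209),(215,212),(258,207)])]:
    d=load(f);print(f,[pt(d,*p).round(4).tolist() for p in uvs])
d=load('w13');print([pt(d,*p).round(4).tolist() for p in [(257,85),(257,150),(257,255)]])
env.finish_job()
```

```text
scene0 [[0.4588, -0.2917, 0.0718], [0.4811, -0.2147, 0.0723], [0.506, -0.1238, 0.0738], [0.5312, -0.0348, 0.063]]
s13 [[0.4592, -0.2918, 0.0722], [0.5093, -0.1252, 0.073], [0.4996, -0.1719, 0.0709], [0.5321, -0.0387, 0.0656]]
[[0.5054, -0.1267, 0.0749], [0.4906, -0.1778, 0.0749], [0.4607, -0.2806, 0.0751]]
the job is handed in; nothing more can be done
```

I took the pole from the wooden rest, hooked the eye near the top end of its slot, drew the hatch down to its stop, slipped the hook out and laid the pole back. The job was handed in at about 33 s on the robot's clock.

- **Hatch:** it measured 1.40 rad at the stop and stayed there after the hook came out. The force read 1–3 N for most of the pull. It rose to about 6 N over the last few steps, which I took as the stop; I did not push harder to confirm.
- **Hook:** the bent tip went in with no noticeable resistance. By the arm's position its end was about 15 mm past the ring's middle, with 18 mm being fully in.
- **Pole:** near the stop it turned about 0.1 rad upward in the grip. I tilted the tool to lay it down level. Its top now reads within about 1–2 mm of the start height, level along its length and between the cheeks.
- **Bystanders:** I saw none of the other objects moved in the last pictures, and the gripper was open and clear of everything.

One check disagreed: two small up-and-down probes inside the ring gave only weak force changes. I confirmed the hook was in by seeing the hatch follow the first pull.

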